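# Set out the camping kit on the wheel brace case

### The job

Set out the kit to be carried to the car, using the lid of the orange case as a tray: first stand the green tin upright in the middle of the dog bowl, then lay the grey scraper across the middle of the case, lengthwise from its handle side to its hinge side. Finally lay the two tent pegs flat on the case beside it, parallel to the scraper and centred between the handle side and the hinge side: as seen facing the handle, the red-headed one on the left and the blue-headed one on the right, each halfway between the middle of the lid and that end of the case. Leave the case, the bowl, the roll of tape, the jar and the mug where they are.

Things in the scene. Friction and masses are not known exactly. Their poses are not given: they have to be found in the camera images.
- case: orange plastic wheel brace case lying flat, loose, 1.8 kg, 200 mm deep (x), 320 mm long (y), 50 mm high. Origin: centre of the underside, z up; flat lid at z = 50 mm. Black handle and two black latches on its -x side, which roughly faces the robot (handle out to x = -130 mm); x runs from handle side to hinge side, y to the left as seen facing the handle; ends at y = +160 (left) and -160 mm
- bowl: round stainless steel dog bowl, loose, 132 mm wide at the foot, 116 mm at the rim, 42 mm high (44 mm with the rolled bead), wall 3 mm, inner floor flat, 4 mm above its underside. Origin: centre of the underside, z up
- tin: closed steel tin with a green label, 60 mm diameter, 85 mm high, about 0.25 kg; stands on the case's lid at the start. Origin: centre of its underside, z up along its axis
- scraper: grey silicone scraper lying flat, 190 mm long, about 80 g. Origin: underside, midway along; z up, x from handle end (-95 mm) to blade edge (+95 mm). Handle 20 mm wide, 14 mm high, x = -95 to +20 mm; blade 55 mm wide, 10 mm thick (6 mm at the edge), x = +20 to +95 mm. Balances close to the origin: grip the handle just behind the blade, about x = -5 mm
- peg_red: steel tent peg with a red plastic head, lying flat, 180 mm long, about 60 g. Origin: underside, midway along its length, where it also balances; z up, x from the head (-90 mm) to the tip (+90 mm). Shaft 12 mm wide, 12 mm high; head 24 mm long, 34 mm wide, 14 mm high; tip, the last 20 mm, 6 mm wide
- peg_blue: steel tent peg with a blue plastic head, otherwise the same as the red one, with the same frame
- tape: white roll of tape lying flat, 84 mm diameter, 24 mm high, near the front of the bench; not to be disturbed. Origin: centre of its underside
- jar: amber glass jar with a steel lid, 64 mm diameter, 90 mm high, behind the case on the left; not to be disturbed. Origin: centre of its underside
- mug: blue ceramic mug, 76 mm diameter, 85 mm high, behind the case on the right; not to be disturbed. Origin: centre of its underside
Things that resemble listed ones, but are neither listed nor needed, are in the scene too. Leave any yellow look-alike of the peg_blue alone.

How it is judged:
By the outcome, as a careful person would: the job done as asked, in the order asked, and still so for the second after the job is handed in, with the robot touching nothing.
It also fails if it takes over 112 s, if anything falls off the work surface, if the arm or the gripper's body presses on something with over 40 N, if the wrist force passes 120 N, or if a joint passes its speed limit or range.

### The arm

A 6-joint arm with a two-finger parallel gripper is mounted at the origin on the work surface. World frame = base frame: x ahead of the robot, y to its left, z up, the work surface at z = 0. Lengths are in m, angles in rad, forces in N, time in s.
With the tool pointing down it reaches from about 0.25 to 0.85 m from the base axis. Payload 12.5 kg.
Tool frame: the origin (TCP) lies at the very end of the fingers, on their centre line; the grasp point (between the pads) lies 19 mm behind it; z points along the fingers, y is the line along which they close (so a half turn about z gives the same grasp; the last joint's range is limited). The gripper opens to 93 mm and grips with 3 to 60 N. Pads are 15 mm wide; open, the fingers measure 128 mm over their backs; the gripper's body (75 mm by 188 mm) begins 65 mm behind the grasp point.
Start: joints at [1.047, 0.351, 1.652, -0, 1.139, -0.085], TCP at [0.234, 0.498, 0.219] pointing down, gripper open.
Joint ranges: [-2.75, 2.75], [-0.79, 2.1], [0.01, 2.65], [-1.57, 4.71], [0.07, 3.14], [-2.87, 2.87]. Speed limits (rad/s): [2.22, 2.22, 2.79, 3.14, 3.14, 3.14].

### API

Orientations are given as a unit quaternion [x, y, z, w].
In Python, from workcell import arm gives the robot as it stands.
- The arm moves only by the tool play_rows, never from a script. Its argument "increments" is a list of rows, each a list of 7 numbers: the shift along the tool's x, y, z in m, then the turn, a rotation vector about the tool's x, y, z in rad, then the finger opening in m, from 0 to 0.093. In form: [[dx, dy, dz, rx, ry, rz, gripper], ...]. A call has 1 to 10 rows; each row shifts and turns the commanded pose from where the row before left it, along the tool's axes as they then stand; what a row does not reach is not made up. A row lasts 1/12 s, in which the tool goes at most 41.7 mm and 7.16 degrees, less where a joint would pass 70% of its speed; a pose out of reach is approached as far as the arm can. A call with a gripper value outside its range is refused whole. The fingers move at their own pace and stop on an object; "grip_force" is the grip in N (left out, the last holds). Time passes only in rows, so rows that do not move let the fingers close. It gives the time, the measured TCP pose, the force, the opening and the grip force at its end, in the units of the state.
- arm.sense(): the state, without advancing time (a new reading comes with each control period).
- arm.read_camera(name): name is "scene" or "top"; returns (picture, depth): 384x512x3 uint8, red, green, blue; 384x512 float32, m along the optical axis (not along the pixel's ray), 0 where there is no reading.
- arm.get_calibration(name): a dict with "mtx" (3x3 intrinsics, pixels), "xyz" and "orientation" of the camera in the world. Camera axes: x right, y down, z forward; pixel columns grow to the right and rows downward; lengths in m; the calibration is good to about 2 mm. A picture is of the moment at which its call begins. get_calibration takes no time and is no camera call.
- arm.hand_in(): hands the job in; it is judged then, once.
The state is a dict: "t": time; "joints": joint angles; "joint_velocities": joint speeds; "effort": joint torques, N m; "position": TCP position; "tcp_rot": TCP orientation; "contact_force": force on the tool from outside, world axes, zero at the start; "torque": the same for the moment, N m; "opening": finger opening in m; "grip_force": force on a finger pad.
Only numpy, scipy, OpenCV 4.12 (cv2) and the standard library are available. Lean on these libraries where they do the work, as an engineer would, in place of code of your own. Each camera call takes 0.05 s, during which the arm holds its last target. There are 200 camera calls.

## Working session

There is one attempt and no reset: what is moved stays moved. The work goes in short steps, Python scripts to look and compute and a tool call to move; the robot and the scene stay as the last step left them, time stands still between calls to the robot, and variables do not carry over. Pictures are saved under pics/ and viewed, at most 14 in all, crops included, and the job is handed in when it is done.

Besides the shell and the picture viewer there is one more tool, called after "Call:" by a JSON object that holds its "api" and its "payload". play_rows: Moves the arm, as the interface text tells. Its arguments: {"type":"object","properties":{"increments":{"type":"array","items":{"type":"array","items":{"type":"number"}}},"grip_force":{"type":"number"}},"required":["increments"]}

```bash
ls; mkdir -p pics; cat > h.py <<'E'
import numpy as np, cv2
from workcell import arm
from scipy.spatial.transform import Rotation as R
def cal(n):
    c=arm.get_calibration(n); return np.array(c["mtx"]),np.array(c["xyz"]),R.from_quat(c["orientation"]).as_matrix()
def ray(n,uv,z):
    K,p,M=cal(n); uv=np.atleast_2d(uv).astype(float)
    d=(M@np.linalg.inv(K)@np.c_[uv,np.ones(len(uv))].T).T
    return p+d*((z-p[2])/d[:,2])[:,None]
def cloud(n,dep):
    K,p,M=cal(n); v,u=np.mgrid[:384,:512]
    P=np.stack([(u-K[0,2])/K[0,0]*dep,(v-K[1,2])/K[1,1]*dep,dep],-1)
    return P@M.T+p
def snap(n,f):
    im,d=arm.read_camera(n); cv2.imwrite(f"pics/{f}.png",cv2.cvtColor(im,cv2.COLOR_RGB2BGR)); np.savez(f"pics/{f}.npz",im=im,d=d); return im,d
def load(f): z=np.load(f"pics/{f}.npz"); return z["im"],z["d"]
E
python3 - <<'E'
from h import *
for n in("scene","top"):
    snap(n,n+"0"); print(n,*cal(n))
s=arm.sense(); print(s)
E
```

```text
pics
scene [[395.59771345   0.         258.3872907 ]
 [  0.         395.59771345 193.49912383]
 [  0.           0.           1.        ]] [ 0.90221257 -0.60958561  1.19150069] [[ 0.9012709   0.34742264 -0.25885958]
 [ 0.4331004  -0.73847032  0.51680327]
 [-0.01161096 -0.57789194 -0.81603069]]
top [[454.03100389   0.         253.24420307]
 [  0.         454.03100389 187.24556465]
 [  0.           0.           1.        ]] [0.44380289 0.08853382 1.52291836] [[-0.00691739 -0.99616745  0.08719267]
 [-0.99985304  0.00552241 -0.01622989]
 [ 0.01568617 -0.08729212 -0.99605925]]
{'t': 0.1, 'joints': array([ 1.04740215e+00,  3.51191662e-01,  1.65231665e+00, -1.37481777e-05,
        1.13912459e+00, -8.45925614e-02]), 'joint_velocities': array([ 0.00088762, -0.00077838, -0.00433897,  0.0001792 ,  0.00025977,
       -0.00039864]), 'effort': array([ 1.92492807e-03, -4.98016441e+01, -2.85703450e+01,  7.01502571e-02,
        2.38779379e-02, -5.77676155e-05]), 'position': array([0.23349732, 0.49764642, 0.21816669]), 'tcp_rot': array([ 2.17641995e-01,  9.76028530e-01, -4.98144002e-04, -1.49734357e-04]), 'contact_force': array([0.15331412, 0.11448275, 0.66675446]), 'torque': array([-0.05277451, -0.02671531, -0.00188947]), 'grip_force': 0.0, 'opening': 0.09295864736435729}
```

View pics/scene0.png

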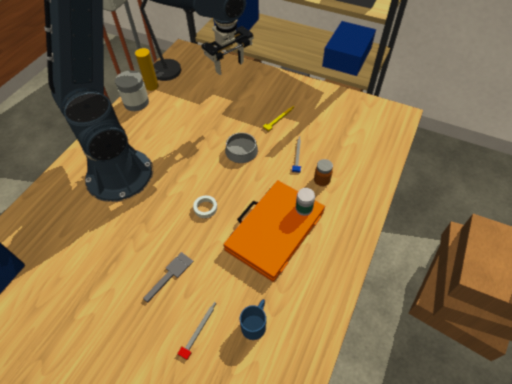

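View pics/top0.png

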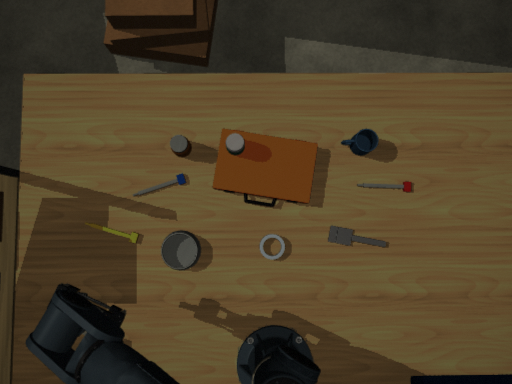

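The top view shows:
- case (266,166), with its handle at (261,200)
- tin at (235,143), on the case
- jar (180,145)
- blue peg, head at (181,180)
- yellow look-alike peg (112,233)
- bowl (181,250)
- tape (272,247)
- scraper (358,238), blade at the left
- red peg, head at (407,186)
- mug (364,142)

What could be confused:
- **Tin:** the green-labelled tin at scene (305,200), versus the amber jar at scene (323,172) and the grey can at scene (131,90).
- **Blue peg:** top (160,186), versus the yellow peg at top (112,233).
- **Red peg:** there is only one.

Next I measure from both views.

```bash
cat > meas.py <<'E'
from h import *
import sys
def hsvmask(im,lo,hi): return cv2.inRange(cv2.cvtColor(im,cv2.COLOR_RGB2HSV),lo,hi)>0
E
python3 - <<'E'
from h import *
for n in("top","scene"):
    im,d=load(n+"0"); P=cloud(n,d); hsv=cv2.cvtColor(im,cv2.COLOR_RGB2HSV)
    X,Y,Z=P[...,0],P[...,1],P[...,2]
    ok=(d>0)&(X>.2)&(X<.85)&(Y>-.5)&(Y<.6)
    t=ok&(abs(Z)<.01); print(n,"table z",np.median(Z[t]))
    m=(ok&(Z>.006)&(Z<.15)).astype(np.uint8)
    k,L,S,C=cv2.connectedComponentsWithStats(m)
    for i in range(1,k):
        if S[i,4]<25: continue
        q=P[L==i]; 
        (c,wh,a)=cv2.minAreaRect((q[:,:2]*1000).astype(np.float32))
        print(i,"px",C[i].round(),"n",S[i,4],"rect c",np.round(c),"wh",np.round(wh),"ang",round(a,1),"z50,95,max",np.percentile(q[:,2],[50,95,100]).round(4),"rgb",np.median(im[L==i],0), "hsv",np.median(hsv[L==i],0))
im,d=load("scene0"); cv2.imwrite("pics/crop1.png",cv2.resize(cv2.cvtColor(im[90:370,130:350],cv2.COLOR_RGB2BGR),None,fx=2.1,fy=2.1,interpolation=cv2.INTER_CUBIC))
E
```

```text
top table z -0.0007898539982005293
148 px [265. 167.] n 6140 rect c [635.  29.] wh [325. 239.] ang 80.8 z50,95,max [0.0491 0.0969 0.1423] rgb [103.  57.  19.] hsv [ 14. 208. 103.]
154 px [362. 142.] n 483 rect c [ 720. -295.] wh [ 81. 113.] ang 33.9 z50,95,max [0.055  0.0861 0.0911] rgb [14. 22. 28.] hsv [103. 135.  29.]
183 px [180. 146.] n 373 rect c [709. 302.] wh [59. 63.] ang 33.4 z50,95,max [0.087  0.0934 0.0976] rgb [72. 72. 66.] hsv [30. 24. 72.]
349 px [165. 184.] n 221 rect c [588. 372.] wh [ 34. 162.] ang 14.8 z50,95,max [0.0112 0.0174 0.0205] rgb [64. 63. 67.] hsv [30. 46. 74.]
381 px [390. 186.] n 207 rect c [ 585. -376.] wh [177.  33.] ang 83.5 z50,95,max [0.012  0.0166 0.0214] rgb [74. 66. 59.] hsv [25. 45. 74.]
607 px [118. 233.] n 231 rect c [436. 520.] wh [157.  34.] ang 68.5 z50,95,max [0.0122 0.0184 0.0229] rgb [100. 101.  29.] hsv [ 30. 183. 101.]
628 px [354. 238.] n 450 rect c [ 406. -281.] wh [188.  58.] ang 82.0 z50,95,max [0.0105 0.0174 0.0222] rgb [58. 57. 54.] hsv [20. 18. 58.]
639 px [183. 249.] n 398 rect c [370. 304.] wh [128. 130.] ang 62.0 z50,95,max 
[... 830 characters left out ...]
5636 rect c [634.  27.] wh [323. 236.] ang 80.4 z50,95,max [0.0501 0.1073 0.141 ] rgb [211. 109.   0.] hsv [ 15. 255. 211.]
269 px [205. 206.] n 293 rect c [378.   9.] wh [83. 98.] ang 24.6 z50,95,max [0.0223 0.0277 0.0309] rgb [187. 187. 163.] hsv [ 31.  30. 192.]
354 px [169. 275.] n 536 rect c [ 402. -283.] wh [192.  56.] ang 77.0 z50,95,max [0.0114 0.0171 0.0193] rgb [116. 112. 104.] hsv [ 18.  24. 116.]
440 px [253. 321.] n 651 rect c [ 715. -289.] wh [ 72. 104.] ang 25.4 z50,95,max [0.0502 0.0863 0.0905] rgb [32. 48. 57.] hsv [103. 138.  59.]
443 px [195. 335.] n 340 rect c [ 579. -376.] wh [179.  34.] ang 88.3 z50,95,max [0.0125 0.0166 0.0193] rgb [148. 128. 110.] hsv [ 21.  58. 148.]
```

View pics/crop1.png

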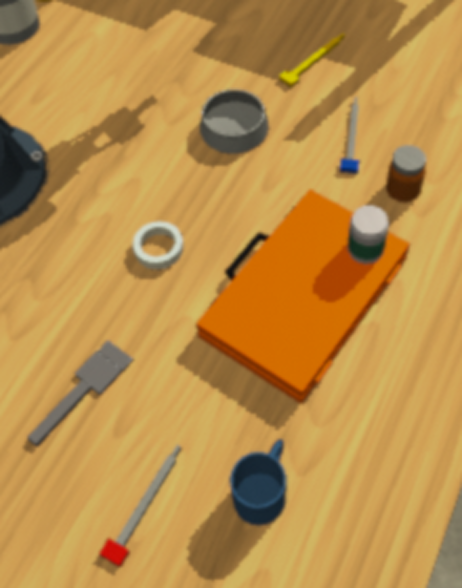

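The crop confirms the green-labelled tin on the case at crop (367,233). The blue-headed peg is at (350,135), the red at (140,505), the scraper at (82,390), and the yellow one stays put. Next come precise poses, each from both views.

```bash
cat > meas.py <<'E'
from h import *
def pca(q):
    c=q.mean(0); _,_,v=np.linalg.svd(q-c,full_matrices=False); a=v[0]; return c,a
def elong(P,im,win,zr):
    X,Y,Z=P[...,0],P[...,1],P[...,2]
    m=(X>win[0])&(X<win[1])&(Y>win[2])&(Y<win[3])&(Z>zr[0])&(Z<zr[1])
    L=cv2.connectedComponentsWithStats(m.astype(np.uint8)); i=1+np.argmax(L[2][1:,4]); return L[1]==i
def lid(n,im):
    h=cv2.cvtColor(im,cv2.COLOR_RGB2HSV); return cv2.inRange(h,(5,200,40),(20,255,255))
def meas(n,im,d,wins):
    P=cloud(n,d); h=cv2.cvtColor(im,cv2.COLOR_RGB2HSV); out={}
    for k,(win,zr,zc) in wins.items():
        m=elong(P,im,win,zr); v,u=np.nonzero(m)
        q=ray(n,np.c_[u,v],zc)[:,:2]; z=P[m][:,2]
        c,a=pca(q); s=(q-c)@a; w=(q-c)@np.array([-a[1],a[0]])
        wl=np.ptp(w[s<np.percentile(s,15)]); wh=np.ptp(w[s>np.percentile(s,85)])
        if k[:3]=="peg":   # x from head to tip
            if wh>wl: a=-a
        else:
            if wh<wl: a=-a
        s=(q-c)@a; n2=np.array([-a[1],a[0]])
        # axis from narrow part only
        lo,hi=s.min(),s.max(); Lh=hi-lo
        f=(s-lo)/Lh; sel=(f>.2)&(f<.95) if k[:3]=="peg" else (f>.05)&(f<.55)
        c2,a2=pca(q[sel]); a2=a2*np.sign(a2@a); s=(q-c2)@a2
        o=c2+a2*(s.min()+s.max())/2
        print(n,k,"mid",o.round(4),"yaw",round(np.degrees(np.arctan2(a2[1],a2[0])),2),"len",round(np.ptp(s),4),"z med",np.median(z).round(4))
E
python3 - <<'E'
from meas import *
W={"peg_red":((.5,.66,-.5,-.26),(.005,.03),.008),"peg_blue":((.5,.66,.26,.5),(.005,.03),.008),"scraper":((.3,.5,-.42,-.16),(.004,.03),.008)}
for n in("top","scene"):
    im,d=load(n+"0"); meas(n,im,d,W)
    P=cloud(n,d); m=lid(n,im)&(((abs(P[...,2]-.05)<.008)&(abs(P[...,0]-.65)<.2)&(abs(P[...,1])<.3))*255).astype(np.uint8)
    v,u=np.nonzero(m); q=ray(n,np.c_[u,v],.05)[:,:2]
    c,wh,a=cv2.minAreaRect((q*1000).astype(np.float32)); print("lid",c,wh,a, "z",np.median(P[m>0][:,2]))
    # tin top
    t=(P[...,2]>.125)&(P[...,2]<.15)&(abs(P[...,0]-.7)<.08)&(abs(P[...,1]-.12)<.08)
    v,u=np.nonzero(t); q=ray(n,np.c_[u,v],.135)[:,:2]; c,r=cv2.minEnclosingCircle((q*1000).astype(np.float32)); print("tin",c,r,q.mean(0),"z",np.median(P[t][:,2]))
    # bowl rim
    t=(P[...,2]>.034)&(P[...,2]<.055)&(abs(P[...,0]-.37)<.08)&(abs(P[...,1]-.304)<.08)
    v,u=np.nonzero(t); q=ray(n,np.c_[u,v],.043)[:,:2]; c,r=cv2.minEnclosingCircle((q*1000).astype(np.float32)); print("bowl",c,r,len(q),"rim z",np.median(P[t][:,2]))
    t=np.hypot(P[...,0]-.37,P[...,1]-.303)<.035
    print("floor z",np.median(P[t][:,2]))
E
```

```text
top peg_red mid [ 0.5793 -0.3764] yaw 87.91 len 0.1758 z med 0.0118
top peg_blue mid [0.5814 0.3797] yaw 108.31 len 0.1793 z med 0.0109
top scraper mid [ 0.402 -0.281] yaw 79.22 len 0.1904 z med 0.0097
lid (644.1902465820312, 25.748626708984375) (316.43505859375, 199.94000244140625) 80.60151672363281 z 0.04912034971697854
tin (704.65966796875, 122.34046173095703) 29.807201385498047 [0.70627273 0.12189371] z 0.1339599690274551
bowl (369.925048828125, 303.59429931640625) 60.39469909667969 192 rim z 0.04315657169691833
floor z 0.0032509843316215203
scene peg_red mid [ 0.579  -0.3763] yaw 87.37 len 0.1824 z med 0.0124
scene peg_blue mid [0.5825 0.3809] yaw 108.31 len 0.1884 z med 0.0122
scene scraper mid [ 0.402  -0.2836] yaw 78.42 len 0.1984 z med 0.011
lid (657.28076171875, 85.57896423339844) (448.5594177246094, 201.37379455566406) 80.55770874023438 z 0.050187412194288794
tin (709.1300659179688, 118.44327545166016) 31.000457763671875 [0.70975623 0.1184102 ] z 0.13503119583446566
bowl (374.6000061035156, 302.8450622558594) 64.89900970458984 166 rim z 0.04183033589865359
floor z 0.0043977950354526785
```

All heights agree with the description: lid 50 mm, tin top 135, rim 43, bowl floor 4, pegs 12. Next is a helper that prints the distance to go in tool axes.

```bash
cat > to.py <<'E'
from h import *
import sys
# usage: to.py x y z psi_deg  (psi: angle of tool y in world)
def to(x,y,z,psi):
    s=arm.sense(); M=R.from_quat(s["tcp_rot"]).as_matrix(); p=np.radians(psi)
    ty=np.array([np.cos(p),np.sin(p),0]); tz=np.array([0,0,-1.]); T=np.c_[np.cross(ty,tz),ty,tz]
    rv=R.from_matrix(M.T@T).as_rotvec(); dp=np.array([x,y,z])-s["position"]
    print("t",round(s["t"],2),"pos",s["position"].round(4),"open",round(s["opening"],4),"grip",round(s["grip_force"],1),"F",s["contact_force"].round(1),"j1",s["joints"][[0,5]].round(2))
    print("rotvec",rv.round(4),"shift after turn",(T.T@dp).round(4),"shift in present axes",(M.T@dp).round(4))
to(*map(float,sys.argv[1:5]))
E
python3 to.py .706 .1215 .1 64.9; python3 to.py .706 .1215 .22 64.9
python3 - <<'E'
from h import *
im,d=load("scene0"); P=cloud("scene",d); h=cv2.cvtColor(im,cv2.COLOR_RGB2HSV)
m=cv2.inRange(h,(5,200,40),(20,255,255))&(((abs(P[...,2]-.05)<.008)&(abs(P[...,0]-.65)<.2)&(abs(P[...,1])<.22))*255).astype(np.uint8)
k,L,S,C=cv2.connectedComponentsWithStats(m); i=1+np.argmax(S[1:,4]); v,u=np.nonzero(L==i)
q=ray("scene",np.c_[u,v],.05)[:,:2]; print(cv2.minAreaRect((q*1000).astype(np.float32)))
for n in("top","scene"):
    im,d=load(n+"0"); P=cloud(n,d)
    t=(P[...,2]>.125)&(P[...,2]<.15)&(abs(P[...,0]-.7)<.08)&(abs(P[...,1]-.12)<.08); 
    print(n,"tin top flat centre",P[t&(P[...,2]>.131)][:,:2].mean(0))
    # dark handle
    g=(im.max(-1)<60)&(abs(P[...,0]-.53)<.06)&(abs(P[...,1])<.12)&(P[...,2]>.012); print("handle",P[g].mean(0).round(3),g.sum())
E
```

```text
t 0.1 pos [0.2335 0.4976 0.2182] open 0.093 grip 0.0 F [0.2 0.1 0.7] j1 [ 1.05 -0.08]
rotvec [-0.001  -0.0001 -0.0007] shift after turn [-0.5874 -0.1402  0.1182] shift in present axes [-0.5876 -0.1396  0.1183]
t 0.1 pos [0.2335 0.4976 0.2182] open 0.093 grip 0.0 F [0.2 0.1 0.7] j1 [ 1.05 -0.08]
rotvec [-0.001  -0.0001 -0.0007] shift after turn [-0.5874 -0.1402 -0.0018] shift in present axes [-0.5875 -0.1398 -0.0017]
((646.8444213867188, 22.62811279296875), (321.0069274902344, 201.34129333496094), 80.5094223022461)
top tin top flat centre [0.70771472 0.12165362]
handle [0.53  0.027 0.028] 217
scene tin top flat centre [0.7088854  0.12230469]
handle [0.526 0.039 0.028] 51
```

Call:
{"api": "play_rows", "payload": {"increments": [[-0.029, -0.007, 0, 0, 0, 0, 0.093], [-0.029, -0.007, 0, 0, 0, 0, 0.093], [-0.029, -0.007, 0, 0, 0, 0, 0.093], [-0.029, -0.007, 0, 0, 0, 0, 0.093], [-0.029, -0.007, 0, 0, 0, 0, 0.093], [-0.029, -0.007, 0, 0, 0, 0, 0.093], [-0.029, -0.007, 0, 0, 0, 0, 0.093], [-0.029, -0.007, 0, 0, 0, 0, 0.093], [-0.029, -0.007, 0, 0, 0, 0, 0.093], [-0.029, -0.007, 0, 0, 0, 0, 0.093]]}}

```text
t: 0.93
position: [0.4673, 0.3101, 0.2184]
tcp_rot: [0.218, 0.976, -0.0, -0.0]
contact_force: [0.7, 0.6, 0.4]
opening: 0.0928
grip_force: 0.0
```

Call:
{"api": "play_rows", "payload": {"increments": [[-0.029, -0.007, 0, 0, 0, 0, 0.093], [-0.029, -0.007, 0, 0, 0, 0, 0.093], [-0.029, -0.007, 0, 0, 0, 0, 0.093], [-0.029, -0.007, 0, 0, 0, 0, 0.093], [-0.029, -0.007, 0, 0, 0, 0, 0.093], [-0.029, -0.007, 0, 0, 0, 0, 0.093], [-0.029, -0.007, 0, 0, 0, 0, 0.093], [-0.029, -0.007, 0, 0, 0, 0, 0.093], [-0.029, -0.007, 0, 0, 0, 0, 0.093], [0, 0, 0, 0, 0, 0, 0.093]]}}

```text
t: 1.77
position: [0.6786, 0.1397, 0.2176]
tcp_rot: [0.219, 0.976, -0.0, 0.0]
contact_force: [-0.2, -0.0, 0.4]
opening: 0.0931
grip_force: 0.0
```

```bash
python3 to.py .7065 .1218 .1 64.9
```

```text
t 1.77 pos [0.6786 0.1397 0.2176] open 0.0931 grip 0.0 F [-0.2 -0.   0.4] j1 [ 0.14 -0.99]
rotvec [-0.0008  0.0004 -0.0039] shift after turn [-0.0328 -0.0044  0.1176] shift in present axes [-0.0328 -0.0042  0.1176]
```

Call:
{"api": "play_rows", "payload": {"increments": [[-0.016, -0.002, 0, 0, 0, 0, 0.093], [-0.017, -0.002, 0, 0, 0, 0, 0.093], [0, 0, 0.02, 0, 0, 0, 0.093], [0, 0, 0.02, 0, 0, 0, 0.093], [0, 0, 0.02, 0, 0, 0, 0.093], [0, 0, 0.02, 0, 0, 0, 0.093], [0, 0, 0.02, 0, 0, 0, 0.093], [0, 0, 0.018, 0, 0, 0, 0.093], [0, 0, 0, 0, 0, 0, 0.093]]}}

```text
t: 2.52
position: [0.7017, 0.1258, 0.0962]
tcp_rot: [0.218, 0.976, -0.001, -0.003]
contact_force: [-0.6, 0.5, -0.8]
opening: 0.093
grip_force: 0.0
```

Call:
{"api": "play_rows", "payload": {"increments": [[0, 0, 0, 0, 0, 0, 0.05], [0, 0, 0, 0, 0, 0, 0.05], [0, 0, 0, 0, 0, 0, 0.05], [0, 0, 0, 0, 0, 0, 0.05], [0, 0, 0, 0, 0, 0, 0.05], [0, 0, 0, 0, 0, 0, 0.05], [0, 0, 0, 0, 0, 0, 0.05], [0, 0, 0, 0, 0, 0, 0.05]], "grip_force": 20}}

```text
t: 3.18
position: [0.7044, 0.1256, 0.1013]
tcp_rot: [0.218, 0.976, -0.0, 0.0]
contact_force: [-1.8, -2.7, 5.5]
opening: 0.0596
grip_force: 20.0
```

```bash
python3 to.py .3705 .3035 .2 64.9;python3 - <<'E'
from h import *
snap("top","t1")
E
```

```text
t 3.18 pos [0.7044 0.1256 0.1013] open 0.0596 grip 20.0 F [-1.8 -2.7  5.5] j1 [ 0.11 -1.02]
rotvec [ 0.0002  0.0008 -0.0009] shift after turn [ 0.3778  0.0195 -0.0987] shift in present axes [ 0.3778  0.0192 -0.099 ]
```

Call:
{"api": "play_rows", "payload": {"increments": [[0, 0, -0.01, 0, 0, 0, 0.05], [0, 0, -0.02, 0, 0, 0, 0.05], [0, 0, -0.025, 0, 0, 0, 0.05], [0, 0, -0.025, 0, 0, 0, 0.05], [0, 0, -0.02, 0, 0, 0, 0.05], [0.015, 0, 0, 0, 0, 0, 0.05], [0.025, 0.002, 0, 0, 0, 0, 0.05], [0.025, 0.002, 0, 0, 0, 0, 0.05], [0.025, 0.002, 0, 0, 0, 0, 0.05], [0.025, 0.002, 0, 0, 0, 0, 0.05]]}}

```text
t: 4.07
position: [0.602, 0.1824, 0.2006]
tcp_rot: [0.218, 0.976, -0.0, -0.0]
contact_force: [0.4, 0.1, -3.3]
opening: 0.0595
grip_force: 20.0
```

Call:
{"api": "play_rows", "payload": {"increments": [[0.028, 0.002, 0, 0, 0, 0, 0.05], [0.028, 0.002, 0, 0, 0, 0, 0.05], [0.028, 0.002, 0, 0, 0, 0, 0.05], [0.028, 0.002, 0, 0, 0, 0, 0.05], [0.028, 0.001, 0, 0, 0, 0, 0.05], [0.028, 0.001, 0, 0, 0, 0, 0.05], [0.028, 0.001, 0, 0, 0, 0, 0.05], [0.025, 0.001, 0, 0, 0, 0, 0.05], [0.02, 0, 0, 0, 0, 0, 0.05], [0, 0, 0, 0, 0, 0, 0.05]]}}

```text
t: 4.9
position: [0.3873, 0.2962, 0.2008]
tcp_rot: [0.217, 0.976, -0.0, -0.001]
contact_force: [0.9, -0.4, -2.7]
opening: 0.0598
grip_force: 20.0
```

```bash
python3 to.py .367 .305 .056 64.9;python3 - <<'E'
from h import *
for n in("top","scene"):
    im,d=snap(n,n+"2"); P=cloud(n,d); t=(P[...,2]>.13)&(P[...,2]<.30)&(abs(P[...,0]-.4)<.15)&(abs(P[...,1]-.3)<.15)
    h=cv2.cvtColor(im,cv2.COLOR_RGB2HSV)
    g=t&(h[...,0]>40)&(h[...,0]<90)&(h[...,1]>80); print(n,g.sum(),P[g].mean(0) if g.any() else "", np.ptp(P[g],0) if g.any() else "", P[g][:,2].min() if g.any() else "")
im,_=load("scene2"); cv2.imwrite("pics/c2.png",cv2.resize(cv2.cvtColor(im[40:240,140:380],cv2.COLOR_RGB2BGR),None,fx=2.5,fy=2.5))
E
```

```text
t 4.9 pos [0.3873 0.2962 0.2008] open 0.0598 grip 20.0 F [ 0.9 -0.4 -2.7] j1 [ 0.56 -0.58]
rotvec [-0.0006 -0.0015  0.0013] shift after turn [ 0.0222 -0.0006  0.1448] shift in present axes [ 0.022  -0.0005  0.1448]
top 5 [0.41038171 0.27063839 0.19005188] [0.01131423 0.01063454 0.01556426] 0.18188153933514206
scene 99 [0.40634667 0.2710954  0.18711212] [0.04833431 0.03204825 0.03628513] 0.1689664842531824
```

View pics/c2.png

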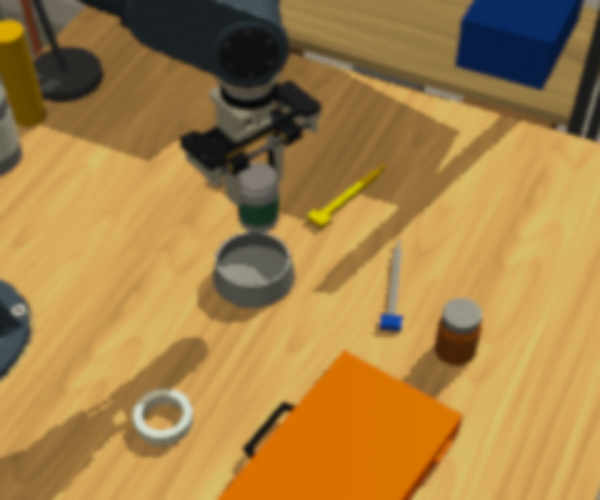

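The tin hangs upright in the gripper at crop (258,197), above the bowl at (253,268). Next I check its in-hand offset from its visible side.

```bash
python3 - <<'E'
from h import *
from scipy.optimize import least_squares
im,d=load("scene2"); P=cloud("scene",d); h=cv2.cvtColor(im,cv2.COLOR_RGB2HSV)
t=(P[...,2]>.155)&(P[...,2]<.225)&(abs(P[...,0]-.4)<.05)&(abs(P[...,1]-.29)<.05)
g=t&(h[...,0]>40)&(h[...,0]<90)&(h[...,1]>80); q=P[g][:,:2]
r=least_squares(lambda c:np.hypot(*(q-c).T)-.03,[.39,.295],loss="soft_l1",f_scale=.002); print(r.x,np.std(r.fun))
s=arm.sense(); print(s["position"])
E
```

```text
[0.39346826 0.29350502] 0.0017172963200857926
[0.3900313  0.29539027 0.20095737]
```

Call:
{"api": "play_rows", "payload": {"increments": [[0.013, -0.001, 0, 0, 0, 0, 0.05], [0.012, 0, 0.01, 0, 0, 0, 0.05], [0, 0, 0.025, 0, 0, 0, 0.05], [0, 0, 0.025, 0, 0, 0, 0.05], [0, 0, 0.025, 0, 0, 0, 0.05], [0, 0, 0.02, 0, 0, 0, 0.05], [0, 0, 0.015, 0, 0, 0, 0.05], [0, 0, 0, 0, 0, 0, 0.05], [0, 0, 0, 0, 0, 0, 0.05]]}}

```text
t: 5.75
position: [0.3673, 0.3046, 0.0805]
tcp_rot: [0.218, 0.976, -0.0, -0.0]
contact_force: [-0.5, 0.4, -2.6]
opening: 0.0592
grip_force: 20.0
```

```bash
python3 to.py .367 .305 .0555 64.9
```

```text
t 5.75 pos [0.3673 0.3046 0.0805] open 0.0592 grip 20.0 F [-0.5  0.4 -2.6] j1 [ 0.59 -0.54]
rotvec [-0.0011 -0.0007 -0.0014] shift after turn [0.0004 0.0002 0.025 ] shift in present axes [0.0004 0.0003 0.025 ]
```

Call:
{"api": "play_rows", "payload": {"increments": [[0, 0, 0.01, 0, 0, 0, 0.05], [0, 0, 0.008, 0, 0, 0, 0.05], [0, 0, 0.004, 0, 0, 0, 0.05], [0, 0, 0.003, 0, 0, 0, 0.05], [0, 0, 0, 0, 0, 0, 0.05], [0, 0, 0, 0, 0, 0, 0.05]]}}

```text
t: 6.25
position: [0.3674, 0.3049, 0.0557]
tcp_rot: [0.218, 0.976, 0.0, 0.0]
contact_force: [-0.4, -0.2, -3.3]
opening: 0.0597
grip_force: 20.0
```

```bash
python3 to.py .367 .305 .0555 64.9
```

```text
t 6.25 pos [0.3674 0.3049 0.0557] open 0.0597 grip 20.0 F [-0.4 -0.2 -3.3] j1 [ 0.6  -0.54]
rotvec [ 0.0002  0.0001 -0.0008] shift after turn [ 0.0004 -0.      0.0002] shift in present axes [ 0.0004 -0.      0.0002]
```

Call:
{"api": "play_rows", "payload": {"increments": [[0, 0, 0.001, 0, 0, 0, 0.05], [0, 0, 0.001, 0, 0, 0, 0.05], [0, 0, 0, 0, 0, 0, 0.05], [0, 0, 0, 0, 0, 0, 0.05]]}}

```text
t: 6.58
position: [0.3674, 0.3048, 0.0548]
tcp_rot: [0.218, 0.976, 0.0, 0.0]
contact_force: [-5.6, -5.2, 18.6]
opening: 0.0598
grip_force: 20.0
```

Call:
{"api": "play_rows", "payload": {"increments": [[0, 0, 0, 0, 0, 0, 0.062], [0, 0, 0, 0, 0, 0, 0.066], [0, 0, 0, 0, 0, 0, 0.075], [0, 0, 0, 0, 0, 0, 0.08], [0, 0, 0, 0, 0, 0, 0.08], [0, 0, 0, 0, 0, 0, 0.08], [0, 0, -0.015, 0, 0, 0, 0.08], [0, 0, -0.03, 0, 0, 0, 0.08], [0, 0, -0.035, 0, 0, 0, 0.08], [0, 0, -0.035, 0, 0, 0, 0.08]]}}

```text
t: 7.42
position: [0.3669, 0.3045, 0.1697]
tcp_rot: [0.218, 0.976, -0.0, -0.0]
contact_force: [0.6, 0.0, 0.2]
opening: 0.0801
grip_force: 0.0
```

```bash
python3 to.py .401 -.2865 .12 -11.2
```

```text
t 7.42 pos [0.3669 0.3045 0.1697] open 0.0801 grip 0.0 F [0.6 0.  0.2] j1 [ 0.6  -0.54]
rotvec [-1.4000e-03  2.0000e-04  1.3274e+00] shift after turn [-0.5732  0.1483  0.0497] shift in present axes [-0.2821 -0.5205  0.0501]
```

Call:
{"api": "play_rows", "payload": {"increments": [[0, 0, 0, 0, 0, 0.12, 0.06], [0, 0, 0, 0, 0, 0.12, 0.06], [0, 0, 0, 0, 0, 0.12, 0.06], [0, 0, 0, 0, 0, 0.12, 0.06], [0, 0, 0, 0, 0, 0.12, 0.06], [0, 0, 0, 0, 0, 0.12, 0.06], [0, 0, 0, 0, 0, 0.12, 0.06], [0, 0, 0, 0, 0, 0.12, 0.06], [0, 0, 0, 0, 0, 0.12, 0.06], [0, 0, 0, 0, 0, 0.12, 0.06]]}}

```text
t: 8.25
position: [0.3672, 0.3048, 0.1685]
tcp_rot: [0.733, 0.68, -0.0, -0.0]
contact_force: [-0.1, -0.4, 0.8]
opening: 0.0597
grip_force: 0.0
```

Call:
{"api": "play_rows", "payload": {"increments": [[0, 0, 0, 0, 0, 0.12, 0.06], [-0.03, 0.008, 0, 0, 0, 0, 0.06], [-0.03, 0.008, 0, 0, 0, 0, 0.06], [-0.03, 0.008, 0, 0, 0, 0, 0.06], [-0.03, 0.008, 0, 0, 0, 0, 0.06], [-0.03, 0.008, 0, 0, 0, 0, 0.06], [-0.03, 0.008, 0, 0, 0, 0, 0.06], [-0.03, 0.008, 0, 0, 0, 0, 0.06], [-0.03, 0.008, 0, 0, 0, 0, 0.06], [-0.03, 0.008, 0, 0, 0, 0, 0.06]]}}

```text
t: 9.08
position: [0.3874, 0.0247, 0.1688]
tcp_rot: [0.77, 0.638, 0.0, 0.0]
contact_force: [0.7, -0.2, -0.3]
opening: 0.0603
grip_force: 0.0
```

Call:
{"api": "play_rows", "payload": {"increments": [[-0.03, 0.008, 0, 0, 0, 0, 0.06], [-0.03, 0.008, 0, 0, 0, 0, 0.06], [-0.03, 0.008, 0, 0, 0, 0, 0.06], [-0.03, 0.008, 0.01, 0, 0, 0, 0.06], [-0.03, 0.008, 0.01, 0, 0, 0, 0.06], [-0.03, 0.008, 0.01, 0, 0, 0, 0.06], [-0.03, 0.008, 0.01, 0, 0, 0, 0.06], [-0.03, 0.008, 0.01, 0, 0, 0, 0.06], [-0.03, 0.008, 0, 0, 0, 0, 0.06], [0, 0, 0, 0, 0, 0, 0.06]]}}

```text
t: 9.92
position: [0.4082, -0.2568, 0.1182]
tcp_rot: [0.771, 0.637, -0.0, 0.001]
contact_force: [0.3, 0.8, -0.3]
opening: 0.0597
grip_force: 0.0
```

```bash
python3 to.py .401 -.287 .004 -11.2
```

```text
t 9.92 pos [ 0.4082 -0.2568  0.1182] open 0.0597 grip 0.0 F [ 0.3  0.8 -0.3] j1 [-0.66 -0.47]
rotvec [0.0008 0.001  0.0049] shift after turn [-0.0311 -0.0012  0.1142] shift in present axes [-0.0309 -0.0014  0.1143]
```

Call:
{"api": "play_rows", "payload": {"increments": [[-0.015, -0.001, 0, 0, 0, 0.005, 0.04], [-0.016, 0, 0, 0, 0, 0, 0.04], [0, 0, 0.02, 0, 0, 0, 0.04], [0, 0, 0.025, 0, 0, 0, 0.04], [0, 0, 0.025, 0, 0, 0, 0.04], [0, 0, 0, 0, 0, 0, 0.04], [0, 0, 0, 0, 0, 0, 0.04]]}}

```text
t: 10.5
position: [0.4005, -0.2822, 0.0483]
tcp_rot: [0.772, 0.636, -0.0, -0.001]
contact_force: [0.7, 0.1, 0.7]
opening: 0.0397
grip_force: 0.0
```

```bash
python3 to.py .401 -.287 .004 -11.2; python3 - <<'E'
from h import *
im,d=snap("scene","scene3"); cv2.imwrite("pics/c3.png",cv2.resize(cv2.cvtColor(im[90:330,90:330],cv2.COLOR_RGB2BGR),None,fx=2.4,fy=2.4,interpolation=cv2.INTER_CUBIC))
E
```

```text
t 10.5 pos [ 0.4005 -0.2822  0.0483] open 0.0397 grip 0.0 F [0.7 0.1 0.7] j1 [-0.71 -0.52]
rotvec [-0.002  -0.0012  0.0026] shift after turn [-0.0046  0.0014  0.0443] shift in present axes [-0.0047  0.0015  0.0443]
```

View pics/c3.png

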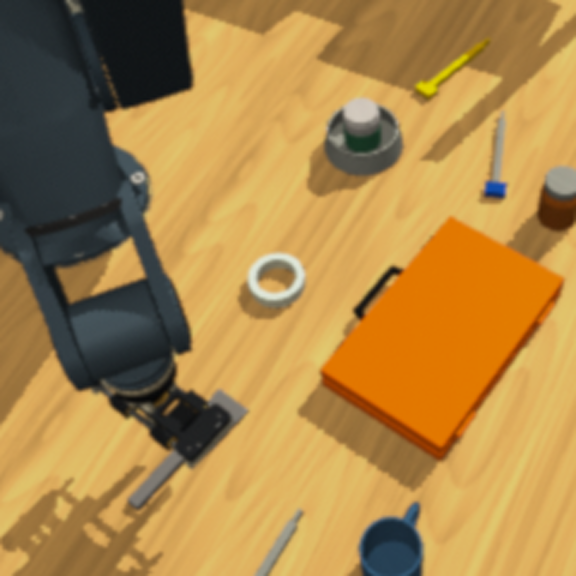

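The tin stands in the middle of the bowl at crop (363,130). The gripper is over the scraper at (190,430), so I descend and grip.

Call:
{"api": "play_rows", "payload": {"increments": [[-0.004, 0.001, 0, 0, 0, 0, 0.04], [0, 0, 0.02, 0, 0, 0, 0.04], [0, 0, 0.015, 0, 0, 0, 0.04], [0, 0, 0.009, 0, 0, 0, 0.04], [0, 0, 0, 0, 0, 0, 0.04], [0, 0, 0, 0, 0, 0, 0.01], [0, 0, 0, 0, 0, 0, 0.01], [0, 0, 0, 0, 0, 0, 0.01], [0, 0, 0, 0, 0, 0, 0.01], [0, 0, 0, 0, 0, 0, 0.01]], "grip_force": 25}}

```text
t: 11.38
position: [0.4016, -0.2873, 0.0054]
tcp_rot: [0.772, 0.636, 0.0, 0.001]
contact_force: [-0.0, 0.9, 8.1]
opening: 0.0197
grip_force: 25.0
```

```bash
python3 to.py .401 -.287 .15 -11.2
```

```text
t 11.38 pos [ 0.4016 -0.2873  0.0054] open 0.0197 grip 25.0 F [-0.   0.9  8.1] j1 [-0.72 -0.52]
rotvec [0.0012 0.0006 0.0025] shift after turn [ 1.000e-04 -6.000e-04 -1.446e-01] shift in present axes [ 0.     -0.0005 -0.1446]
```

Call:
{"api": "play_rows", "payload": {"increments": [[0, 0, -0.015, 0, 0, 0, 0.01], [0, 0, -0.025, 0, 0, 0, 0.01], [0, 0, -0.03, 0, 0, 0, 0.01], [0, 0, -0.03, 0, 0, 0, 0.01], [0, 0, -0.03, 0, 0, 0, 0.01], [0, 0, -0.015, 0, 0, 0.05, 0.01], [0, 0, 0, 0, 0, 0.1, 0.01], [0, 0, 0, 0, 0, 0.12, 0.01], [0, 0, 0, 0, 0, 0.12, 0.01], [0, 0, 0, 0, 0, 0.12, 0.01]]}}

```text
t: 12.22
position: [0.4011, -0.2868, 0.1499]
tcp_rot: [0.909, 0.418, 0.0, 0.0]
contact_force: [-0.2, -0.5, -1.4]
opening: 0.0194
grip_force: 25.0
```

Call:
{"api": "play_rows", "payload": {"increments": [[0, 0, 0, 0, 0, 0.12, 0.01], [0, 0, 0, 0, 0, 0.12, 0.01], [0, 0, 0, 0, 0, 0.12, 0.01], [0, 0, 0, 0, 0, 0.12, 0.01], [0, 0, 0, 0, 0, 0.12, 0.01], [0, 0, 0, 0, 0, 0.12, 0.01], [0, 0, 0, 0, 0, 0.12, 0.01], [0, 0, 0, 0, 0, 0.12, 0.01], [0, 0, 0, 0, 0, 0.07, 0.01], [0, 0, 0, 0, 0, 0, 0.01]]}}

```text
t: 13.05
position: [0.4011, -0.2869, 0.1498]
tcp_rot: [0.997, -0.083, 0.0, 0.0]
contact_force: [-0.4, 0.1, -0.7]
opening: 0.0197
grip_force: 25.0
```

```bash
python3 to.py .640 .0253 .15 -99.45
```

```text
t 13.05 pos [ 0.4011 -0.2869  0.1498] open 0.0197 grip 25.0 F [-0.4  0.1 -0.7] j1 [-0.72  1.02]
rotvec [ 0.     -0.     -0.0005] shift after turn [ 1.844e-01 -3.472e-01 -2.000e-04] shift in present axes [ 1.842e-01 -3.473e-01 -2.000e-04]
```

Call:
{"api": "play_rows", "payload": {"increments": [[0.007, -0.013, 0, 0, 0, 0, 0.01], [0.013, -0.025, 0, 0, 0, 0, 0.01], [0.013, -0.025, 0, 0, 0, 0, 0.01], [0.013, -0.025, 0, 0, 0, 0, 0.01], [0.013, -0.025, 0, 0, 0, 0, 0.01], [0.013, -0.025, 0, 0, 0, 0, 0.01], [0.013, -0.025, 0, 0, 0, 0, 0.01], [0.013, -0.025, 0, 0, 0, 0, 0.01], [0.013, -0.025, 0, 0, 0, 0, 0.01], [0.013, -0.025, 0, 0, 0, 0, 0.01]]}}

```text
t: 13.88
position: [0.5626, -0.0708, 0.1497]
tcp_rot: [0.997, -0.079, -0.0, 0.0]
contact_force: [-0.5, 0.2, -1.5]
opening: 0.02
grip_force: 25.0
```

Call:
{"api": "play_rows", "payload": {"increments": [[0.013, -0.025, 0, 0, 0, 0, 0.01], [0.013, -0.025, 0, 0, 0, 0, 0.01], [0.013, -0.025, 0, 0, 0, 0, 0.01], [0.013, -0.022, 0, 0, 0, 0, 0.01], [0.008, -0.012, 0, 0, 0, 0, 0.01], [0, 0, 0, 0, 0, 0, 0.01], [0, 0, 0, 0, 0, 0, 0.01], [0, 0, 0, 0, 0, 0, 0.01], [0, 0, 0, 0, 0, 0, 0.01]]}}

```text
t: 14.63
position: [0.6382, 0.025, 0.1497]
tcp_rot: [0.997, -0.081, -0.0, 0.0]
contact_force: [0.1, -0.6, -1.9]
opening: 0.0195
grip_force: 25.0
```

```bash
python3 to.py .640 .0253 .058 -99.45; python3 - <<'E'
from h import *
for n in("top","scene"):
    im,d=snap(n,n+"4"); P=cloud(n,d)
    m=(P[...,2]>.13)&(P[...,2]<.17)&(abs(P[...,0]-.645)<.13)&(abs(P[...,1]-.02)<.05)&(d>0)
    q=P[m]; print(n,len(q),np.median(q[:,2]), cv2.minAreaRect((q[:,:2]*1000).astype(np.float32)))
    T=np.array([.987,-.163]); s=q[:,:2]@T; print(s.min()-np.array([.645,.0245])@T,s.max()-np.array([.645,.0245])@T)
im,_=load("scene4"); cv2.imwrite("pics/c4.png",cv2.resize(cv2.cvtColor(im[120:320,170:370],cv2.COLOR_RGB2BGR),None,fx=2.8,fy=2.8,interpolation=cv2.INTER_CUBIC))
E
```

```text
t 14.63 pos [0.6382 0.025  0.1497] open 0.0195 grip 25.0 F [ 0.1 -0.6 -1.9] j1 [-0.03  1.7 ]
rotvec [0.0002 0.0004 0.0027] shift after turn [ 0.0017 -0.0006  0.0917] shift in present axes [ 0.0017 -0.0006  0.0917]
top 3 0.1550754230522713 ((618.8175048828125, 30.25642967224121), (0.26158758997917175, 6.268619537353516), 4.6907639503479)
-0.027669437298867616 -0.026145105383452605
scene 476 0.15399865315086525 ((645.185302734375, 22.29021453857422), (57.62046813964844, 189.3751220703125), 80.92618560791016)
-0.09417883451348086 0.09522018989650105
```

View pics/c4.png

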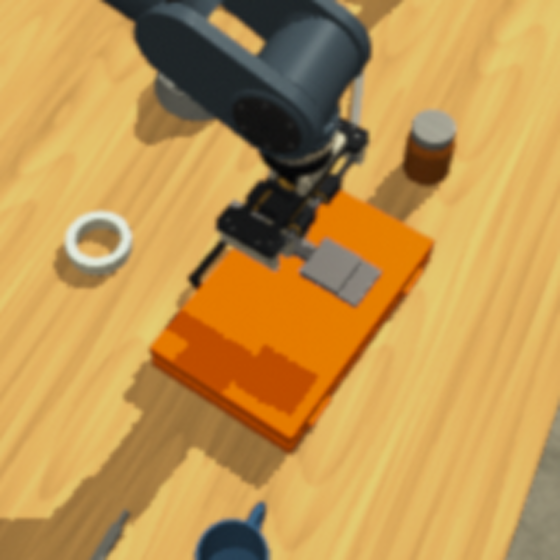

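The scraper hangs level and is centred over the lid (±95 mm about the middle), blade toward the hinge at crop (340,270). I lower it now.

Call:
{"api": "play_rows", "payload": {"increments": [[0.001, 0, 0.02, 0, 0, 0.003, 0.01], [0, 0, 0.025, 0, 0, 0, 0.01], [0, 0, 0.02, 0, 0, 0, 0.01], [0, 0, 0.015, 0, 0, 0, 0.01], [0, 0, 0.008, 0, 0, 0, 0.01], [0, 0, 0.004, 0, 0, 0, 0.01], [0, 0, 0.002, 0, 0, 0, 0.01], [0, 0, 0, 0, 0, 0, 0.01], [0, 0, 0, 0, 0, 0, 0.01]]}}

```text
t: 15.48
position: [0.6403, 0.0255, 0.0566]
tcp_rot: [0.997, -0.083, 0.001, -0.0]
contact_force: [-0.3, -0.2, -0.3]
opening: 0.0197
grip_force: 25.0
```

```bash
python3 to.py .640 .0253 .055 -99.45
```

```text
t 15.48 pos [0.6403 0.0255 0.0566] open 0.0197 grip 25.0 F [-0.3 -0.2 -0.3] j1 [-0.03  1.7 ]
rotvec [-0.0002 -0.0013 -0.0003] shift after turn [-0.0002  0.0003  0.0016] shift in present axes [-0.0002  0.0003  0.0016]
```

Call:
{"api": "play_rows", "payload": {"increments": [[0, 0, 0.001, 0, 0, 0, 0.01], [0, 0, 0, 0, 0, 0, 0.01], [0, 0, 0, 0, 0, 0, 0.022], [0, 0, 0, 0, 0, 0, 0.03], [0, 0, 0, 0, 0, 0, 0.035], [0, 0, 0, 0, 0, 0, 0.035], [0, 0, -0.01, 0, 0, 0, 0.035], [0, 0, -0.02, 0, 0, 0, 0.035], [0, 0, -0.03, 0, 0, 0, 0.04], [0, 0, -0.03, 0, 0, 0, 0.04]]}}

```text
t: 16.32
position: [0.6393, 0.0256, 0.1459]
tcp_rot: [0.997, -0.082, -0.001, 0.0]
contact_force: [-0.1, -0.4, 0.3]
opening: 0.0396
grip_force: 0.0
```

```bash
python3 to.py .579 -.3763 .145 -2.3
```

```text
t 16.32 pos [0.6393 0.0256 0.1459] open 0.0396 grip 0.0 F [-0.1 -0.4  0.3] j1 [-0.03  1.7 ]
rotvec [-9.0000e-04  1.0000e-03 -1.6958e+00] shift after turn [-0.404  -0.0442  0.0009] shift in present axes [0.0066 0.4064 0.0009]
```

Call:
{"api": "play_rows", "payload": {"increments": [[0.002, 0.015, 0, 0, 0, 0, 0.04], [0.002, 0.03, 0, 0, 0, 0, 0.04], [0.002, 0.03, 0, 0, 0, 0, 0.04], [0, 0.03, 0, 0, 0, 0, 0.04], [0, 0.03, 0, 0, 0, 0, 0.04], [0, 0.03, 0, 0, 0, 0, 0.04], [0, 0.03, 0, 0, 0, 0, 0.04], [0, 0.03, 0, 0, 0, 0, 0.04], [0, 0.03, 0, 0, 0, 0, 0.04], [0, 0.03, 0, 0, 0, 0, 0.04]]}}

```text
t: 17.15
position: [0.5983, -0.2582, 0.1451]
tcp_rot: [0.997, -0.083, 0.0, 0.0]
contact_force: [0.5, -0.7, 0.3]
opening: 0.0399
grip_force: 0.0
```

Call:
{"api": "play_rows", "payload": {"increments": [[0, 0.03, 0, 0, 0, 0, 0.04], [0, 0.03, 0, 0, 0, 0, 0.04], [0, 0.03, 0, 0, 0, 0, 0.04], [0, 0.03, 0, 0, 0, -0.1, 0.04], [0, 0, 0, 0, 0, -0.12, 0.04], [0, 0, 0, 0, 0, -0.12, 0.04], [0, 0, 0, 0, 0, -0.12, 0.04], [0, 0, 0, 0, 0, -0.12, 0.04], [0, 0, 0, 0, 0, -0.12, 0.04], [0, 0, 0, 0, 0, -0.12, 0.04]]}}

```text
t: 17.98
position: [0.5789, -0.3751, 0.145]
tcp_rot: [0.946, 0.324, 0.0, 0.0]
contact_force: [1.2, 0.2, 0.5]
opening: 0.0397
grip_force: 0.0
```

Call:
{"api": "play_rows", "payload": {"increments": [[0, 0, 0, 0, 0, -0.12, 0.04], [0, 0, 0, 0, 0, -0.12, 0.04], [0, 0, 0, 0, 0, -0.12, 0.04], [0, 0, 0, 0, 0, -0.12, 0.04], [0, 0, 0, 0, 0, -0.12, 0.04], [0, 0, 0, 0, 0, -0.12, 0.04], [0, 0, 0, 0, 0, -0.12, 0.04], [0, 0, 0, 0, 0, 0, 0.04]]}}

```text
t: 18.65
position: [0.5789, -0.375, 0.145]
tcp_rot: [0.732, 0.682, -0.0, 0.0]
contact_force: [-0.6, -0.9, 0.2]
opening: 0.0397
grip_force: 0.0
```

```bash
python3 to.py .579 -.3763 .004 -2.35
```

```text
t 18.65 pos [ 0.5789 -0.375   0.145 ] open 0.0397 grip 0.0 F [-0.6 -0.9  0.2] j1 [-0.64 -0.57]
rotvec [ 0.0001  0.0001 -0.0295] shift after turn [-1.30e-03  1.00e-04  1.41e-01] shift in present axes [-0.0012  0.0002  0.141 ]
```

Call:
{"api": "play_rows", "payload": {"increments": [[-0.001, 0, 0.02, 0, 0, -0.03, 0.04], [0, 0, 0.03, 0, 0, 0, 0.04], [0, 0, 0.03, 0, 0, 0, 0.04], [0, 0, 0.025, 0, 0, 0, 0.03], [0, 0, 0.02, 0, 0, 0, 0.03], [0, 0, 0.01, 0, 0, 0, 0.03], [0, 0, 0.005, 0, 0, 0, 0.03], [0, 0, 0, 0, 0, 0, 0.03], [0, 0, 0, 0, 0, 0, 0.03]]}}

```text
t: 19.4
position: [0.5795, -0.3763, 0.0058]
tcp_rot: [0.724, 0.69, 0.0, 0.001]
contact_force: [-1.0, -0.8, 0.4]
opening: 0.0302
grip_force: 0.0
```

Call:
{"api": "play_rows", "payload": {"increments": [[0, 0, 0, 0, 0, 0, 0.005], [0, 0, 0, 0, 0, 0, 0.005], [0, 0, 0, 0, 0, 0, 0.005], [0, 0, 0, 0, 0, 0, 0.005], [0, 0, 0, 0, 0, 0, 0.005], [0, 0, 0, 0, 0, 0, 0.005]], "grip_force": 25}}

```text
t: 19.9
position: [0.5794, -0.3761, 0.0055]
tcp_rot: [0.723, 0.691, 0.0, 0.001]
contact_force: [-0.8, 0.5, 6.9]
opening: 0.0115
grip_force: 25.0
```

```bash
python3 to.py .579 -.3763 .15 -99.45
```

```text
t 19.9 pos [ 0.5794 -0.3761  0.0055] open 0.0115 grip 25.0 F [-0.8  0.5  6.9] j1 [-0.64 -0.6 ]
rotvec [ 1.2000e-03 -3.0000e-04  1.6897e+00] shift after turn [-0.0004  0.0003 -0.1445] shift in present axes [-0.0003 -0.0003 -0.1445]
```

Call:
{"api": "play_rows", "payload": {"increments": [[0, 0, -0.015, 0, 0, 0, 0.005], [0, 0, -0.03, 0, 0, 0, 0.005], [0, 0, -0.035, 0, 0, 0, 0.005], [0, 0, -0.035, 0, 0, 0, 0.005], [0, 0, -0.03, 0, 0, 0.07, 0.005], [0, 0, 0, 0, 0, 0.12, 0.005], [0, 0, 0, 0, 0, 0.12, 0.005], [0, 0, 0, 0, 0, 0.12, 0.005], [0, 0, 0, 0, 0, 0.12, 0.005], [0, 0, 0, 0, 0, 0.12, 0.005]]}}

```text
t: 20.73
position: [0.5789, -0.3758, 0.1506]
tcp_rot: [0.911, 0.412, 0.0, 0.0]
contact_force: [-0.2, -0.2, 0.1]
opening: 0.0115
grip_force: 25.0
```

Call:
{"api": "play_rows", "payload": {"increments": [[0, 0, 0, 0, 0, 0.12, 0.005], [0, 0, 0, 0, 0, 0.12, 0.005], [0, 0, 0, 0, 0, 0.12, 0.005], [0, 0, 0, 0, 0, 0.12, 0.005], [0, 0, 0, 0, 0, 0.12, 0.005], [0, 0, 0, 0, 0, 0.12, 0.005], [0, 0, 0, 0, 0, 0.12, 0.005], [0, 0, 0, 0, 0, 0.12, 0.005], [0, 0, 0, 0, 0, 0.06, 0.005], [0, 0, 0, 0, 0, 0, 0.005]]}}

```text
t: 21.57
position: [0.5789, -0.3758, 0.1505]
tcp_rot: [0.996, -0.084, 0.0, 0.0]
contact_force: [-0.2, -0.3, -0.9]
opening: 0.0115
grip_force: 25.0
```

```bash
python3 to.py .6581 .1034 .15 -99.45
```

```text
t 21.57 pos [ 0.5789 -0.3758  0.1505] open 0.0115 grip 25.0 F [-0.2 -0.3 -0.9] j1 [-0.64  1.1 ]
rotvec [ 0.0002 -0.0002 -0.0031] shift after turn [-0.0006 -0.4857  0.0005] shift in present axes [-2.100e-03 -4.857e-01  4.000e-04]
```

Call:
{"api": "play_rows", "payload": {"increments": [[0, -0.015, 0, 0, 0, -0.003, 0.005], [0, -0.03, 0, 0, 0, 0, 0.005], [0, -0.03, 0, 0, 0, 0, 0.005], [0, -0.03, 0, 0, 0, 0, 0.005], [0, -0.03, 0, 0, 0, 0, 0.005], [0, -0.03, 0, 0, 0, 0, 0.005], [0, -0.03, 0, 0, 0, 0, 0.005], [0, -0.03, 0, 0, 0, 0, 0.005], [0, -0.03, 0, 0, 0, 0, 0.005], [0, -0.03, 0, 0, 0, 0, 0.005]]}}

```text
t: 22.4
position: [0.6249, -0.0922, 0.1501]
tcp_rot: [0.997, -0.079, 0.0, -0.0]
contact_force: [1.1, 0.3, -0.4]
opening: 0.0121
grip_force: 25.0
```

Call:
{"api": "play_rows", "payload": {"increments": [[0, -0.03, 0, 0, 0, 0, 0.005], [0, -0.03, 0, 0, 0, 0, 0.005], [0, -0.03, 0, 0, 0, 0, 0.005], [0, -0.03, 0, 0, 0, 0, 0.005], [0, -0.03, 0, 0, 0, 0, 0.005], [0, -0.03, 0, 0, 0, 0, 0.005], [0, -0.02, 0, 0, 0, 0, 0.005], [0, 0, 0, 0, 0, 0, 0.005], [0, 0, 0, 0, 0, 0, 0.005], [0, 0, 0, 0, 0, 0, 0.005]]}}

```text
t: 23.23
position: [0.657, 0.1026, 0.1498]
tcp_rot: [0.997, -0.08, -0.0, 0.0]
contact_force: [-0.3, -0.2, -0.3]
opening: 0.0121
grip_force: 25.0
```

```bash
python3 to.py .6581 .1034 .056 -99.45; cat > held.py <<'E'
from h import *
# long thing near case: extents along case axes
import sys
def held(n,f,y0,zr,C=np.array([.645,.0245]),yaw=-9.45,half=.03):
    im,d=load(f); P=cloud(n,d); a=np.radians(yaw); T=np.array([np.cos(a),np.sin(a)]); N=np.array([-T[1],T[0]])
    q=P[...,:2]-C; s=q@T; w=q@N
    m=(P[...,2]>zr[0])&(P[...,2]<zr[1])&(abs(s)<.13)&(abs(w-y0)<half)&(d>0)
    s,w,z=s[m],w[m],P[m][:,2]
    if len(s)<10: print(n,"few",len(s)); return
    sel=(s>s.min()+.03); k=np.polyfit(s[sel],w[sel],1)
    print(n,len(s),"s",s.min().round(4),s.max().round(4),"w mid at 0",k[1].round(4),"slope deg",np.degrees(k[0]).round(2),"z",np.median(z).round(4),"z by s",[np.median(z[(s>b)&(s<=b+.06)]).round(4) for b in(-.09,-.03,.03)])
E
python3 - <<'E'
from held import *
for n in("top","scene"):
    snap(n,n+"5"); held(n,n+"5",.08,(.14,.172)); held(n,n+"5",0,(.055,.08),half=.035)
E
```

```text
t 23.23 pos [0.657  0.1026 0.1498] open 0.0121 grip 25.0 F [-0.3 -0.2 -0.3] j1 [0.08 1.82]
rotvec [0.0003 0.0002 0.0042] shift after turn [ 0.001  -0.001   0.0938] shift in present axes [ 0.001  -0.001   0.0938]
top few 3
top 60 s 0.0176 0.0957 w mid at 0 -0.0521 slope deg 26.12 z 0.0575 z by s [np.float64(nan), np.float64(0.06), np.float64(0.0587)]
scene 161 s -0.091 0.0894 w mid at 0 0.0753 slope deg 1.36 z 0.1563 z by s [np.float64(0.1592), np.float64(0.1576), np.float64(0.1552)]
scene 511 s -0.0917 0.0964 w mid at 0 -0.0016 slope deg -0.04 z 0.0609 z by s [np.float64(0.0637), np.float64(0.0623), np.float64(0.0594)]
  return _methods._mean(a, axis=axis, dtype=dtype,
  ret = ret.dtype.type(ret / rcount)
```

Call:
{"api": "play_rows", "payload": {"increments": [[0.001, -0.001, 0.02, 0, 0, 0.004, 0.005], [0, 0, 0.025, 0, 0, 0, 0.005], [0, 0, 0.02, 0, 0, 0, 0.005], [0, 0, 0.015, 0, 0, 0, 0.005], [0, 0, 0.008, 0, 0, 0, 0.005], [0, 0, 0.004, 0, 0, 0, 0.005], [0, 0, 0.001, 0, 0, 0, 0.005], [0, 0, 0, 0, 0, 0, 0.005], [0, 0, 0, 0, 0, 0, 0.005]]}}

```text
t: 24.08
position: [0.6591, 0.1035, 0.0577]
tcp_rot: [0.997, -0.083, 0.001, -0.0]
contact_force: [-0.4, -0.9, -0.7]
opening: 0.0117
grip_force: 25.0
```

```bash
python3 to.py .6581 .1034 .055 -99.45
```

```text
t 24.08 pos [0.6591 0.1035 0.0577] open 0.0117 grip 25.0 F [-0.4 -0.9 -0.7] j1 [0.09 1.82]
rotvec [-0.0004 -0.0015 -0.0014] shift after turn [-0.001   0.0003  0.0027] shift in present axes [-0.001   0.0003  0.0027]
```

Call:
{"api": "play_rows", "payload": {"increments": [[-0.001, 0, 0.001, 0, 0, 0, 0.005], [0, 0, 0.001, 0, 0, 0, 0.005], [0, 0, 0, 0, 0, 0, 0.005], [0, 0, 0, 0, 0, 0, 0.015], [0, 0, 0, 0, 0, 0, 0.022], [0, 0, 0, 0, 0, 0, 0.028], [0, 0, 0, 0, 0, 0, 0.028], [0, 0, -0.01, 0, 0, 0, 0.028], [0, 0, -0.03, 0, 0, 0, 0.03], [0, 0, -0.03, 0, 0, 0, 0.04]]}}

```text
t: 24.92
position: [0.6568, 0.1037, 0.125]
tcp_rot: [0.997, -0.083, -0.001, 0.0]
contact_force: [0.0, 0.8, 0.4]
opening: 0.0331
grip_force: 0.0
```

```bash
python3 to.py .582 .380 .127 18.3; python3 - <<'E'
from held import *
for n in("scene",):
    snap(n,n+"6"); held(n,n+"6",.08,(.055,.075)); held(n,n+"6",0,(.055,.08),half=.035)
E
```

```text
t 24.92 pos [0.6568 0.1037 0.125 ] open 0.0331 grip 0.0 F [0.  0.8 0.4] j1 [0.09 1.82]
rotvec [-0.0021  0.0022 -2.0565] shift after turn [ 0.2858  0.0157 -0.002 ] shift in present axes [-0.1195 -0.2601 -0.0019]
scene 202 s -0.0896 0.0935 w mid at 0 0.0783 slope deg 1.29 z 0.0613 z by s [np.float64(0.0635), np.float64(0.0604), np.float64(0.0607)]
scene 523 s -0.0921 0.0971 w mid at 0 -0.0019 slope deg -0.04 z 0.0608 z by s [np.float64(0.0639), np.float64(0.0622), np.float64(0.0596)]
```

Call:
{"api": "play_rows", "payload": {"increments": [[0, 0, -0.02, 0, 0, 0, 0.04], [-0.012, -0.026, 0, 0, 0, 0, 0.04], [-0.012, -0.026, 0, 0, 0, 0, 0.04], [-0.012, -0.026, 0, 0, 0, 0, 0.04], [-0.012, -0.026, 0, 0, 0, 0, 0.04], [-0.012, -0.026, 0, 0, 0, 0, 0.04], [-0.012, -0.026, 0, 0, 0, 0, 0.04], [-0.012, -0.026, 0, 0, 0, 0, 0.04], [-0.012, -0.026, 0, 0, 0, 0, 0.04], [-0.012, -0.026, 0, 0, 0, 0, 0.04]]}}

```text
t: 25.8
position: [0.5893, 0.3538, 0.1454]
tcp_rot: [0.997, -0.083, 0.0, -0.0]
contact_force: [-0.5, -0.5, 0.2]
opening: 0.0399
grip_force: 0.0
```

Call:
{"api": "play_rows", "payload": {"increments": [[-0.012, -0.026, 0, 0, 0, 0, 0.04], [0, 0, 0, 0, 0, -0.12, 0.04], [0, 0, 0, 0, 0, -0.12, 0.04], [0, 0, 0, 0, 0, -0.12, 0.04], [0, 0, 0, 0, 0, -0.12, 0.04], [0, 0, 0, 0, 0, -0.12, 0.04], [0, 0, 0, 0, 0, -0.12, 0.04], [0, 0, 0, 0, 0, -0.12, 0.04], [0, 0, 0, 0, 0, -0.12, 0.04], [0, 0, 0, 0, 0, -0.12, 0.04]]}}

```text
t: 26.63
position: [0.5823, 0.3801, 0.1453]
tcp_rot: [0.896, 0.444, 0.0, -0.0]
contact_force: [-0.3, 1.1, 0.1]
opening: 0.0398
grip_force: 0.0
```

Call:
{"api": "play_rows", "payload": {"increments": [[0, 0, 0, 0, 0, -0.12, 0.04], [0, 0, 0, 0, 0, -0.12, 0.04], [0, 0, 0, 0, 0, -0.12, 0.04], [0, 0, 0, 0, 0, -0.12, 0.04], [0, 0, 0, 0, 0, -0.12, 0.04], [0, 0, 0, 0, 0, -0.12, 0.04], [0, 0, 0, 0, 0, -0.12, 0.04], [0, 0, 0, 0, 0, -0.12, 0.04], [0, 0, 0, 0, 0, 0, 0.04]]}}

```text
t: 27.38
position: [0.5823, 0.3801, 0.1452]
tcp_rot: [0.59, 0.807, 0.0, 0.0]
contact_force: [0.1, -0.2, 0.1]
opening: 0.0399
grip_force: 0.0
```

```bash
python3 to.py .582 .3803 .005 18.3
```

```text
t 27.38 pos [0.5823 0.3801 0.1452] open 0.0399 grip 0.0 F [ 0.1 -0.2  0.1] j1 [0.51 0.2 ]
rotvec [ 0.0005 -0.0001 -0.0108] shift after turn [ 0.0003 -0.0002  0.1402] shift in present axes [ 0.0003 -0.0003  0.1402]
```

Call:
{"api": "play_rows", "payload": {"increments": [[0, 0, 0.02, 0, 0, -0.01, 0.04], [0, 0, 0.03, 0, 0, 0, 0.04], [0, 0, 0.03, 0, 0, 0, 0.04], [0, 0, 0.025, 0, 0, 0, 0.04], [0, 0, 0.02, 0, 0, 0, 0.03], [0, 0, 0.01, 0, 0, 0, 0.03], [0, 0, 0.005, 0, 0, 0, 0.03], [0, 0, 0, 0, 0, 0, 0.03], [0, 0, 0, 0, 0, 0, 0.03]]}}

```text
t: 28.13
position: [0.5829, 0.3804, 0.0059]
tcp_rot: [0.589, 0.808, 0.001, 0.0]
contact_force: [0.5, -1.0, 0.1]
opening: 0.0299
grip_force: 0.0
```

Call:
{"api": "play_rows", "payload": {"increments": [[0, 0, 0, 0, 0, 0, 0.005], [0, 0, 0, 0, 0, 0, 0.005], [0, 0, 0, 0, 0, 0, 0.005], [0, 0, 0, 0, 0, 0, 0.005], [0, 0, 0, 0, 0, 0, 0.005], [0, 0, 0, 0, 0, 0, 0.005]], "grip_force": 25}}

```text
t: 28.63
position: [0.5826, 0.3803, 0.0055]
tcp_rot: [0.588, 0.809, 0.0, 0.0]
contact_force: [-1.8, -1.8, 6.0]
opening: 0.0114
grip_force: 25.0
```

```bash
python3 to.py .582 .3803 .15 -99.45
```

```text
t 28.63 pos [0.5826 0.3803 0.0055] open 0.0114 grip 25.0 F [-1.8 -1.8  6. ] j1 [0.51 0.2 ]
rotvec [ 4.0000e-04 -1.1000e-03  2.0488e+00] shift after turn [-6.000e-04  1.000e-04 -1.445e-01] shift in present axes [ 0.0002 -0.0004 -0.1445]
```

Call:
{"api": "play_rows", "payload": {"increments": [[0, 0, -0.015, 0, 0, 0, 0.005], [0, 0, -0.03, 0, 0, 0, 0.005], [0, 0, -0.035, 0, 0, 0, 0.005], [0, 0, -0.035, 0, 0, 0, 0.005], [0, 0, -0.03, 0, 0, 0.009, 0.005], [0, 0, 0, 0, 0, 0.12, 0.005], [0, 0, 0, 0, 0, 0.12, 0.005], [0, 0, 0, 0, 0, 0.12, 0.005], [0, 0, 0, 0, 0, 0.12, 0.005], [0, 0, 0, 0, 0, 0.12, 0.005]]}}

```text
t: 29.47
position: [0.5821, 0.38, 0.1506]
tcp_rot: [0.805, 0.593, 0.0, 0.0]
contact_force: [-0.8, -0.4, -0.7]
opening: 0.0116
grip_force: 25.0
```

Call:
{"api": "play_rows", "payload": {"increments": [[0, 0, 0, 0, 0, 0.12, 0.005], [0, 0, 0, 0, 0, 0.12, 0.005], [0, 0, 0, 0, 0, 0.12, 0.005], [0, 0, 0, 0, 0, 0.12, 0.005], [0, 0, 0, 0, 0, 0.12, 0.005], [0, 0, 0, 0, 0, 0.12, 0.005], [0, 0, 0, 0, 0, 0.12, 0.005], [0, 0, 0, 0, 0, 0.12, 0.005], [0, 0, 0, 0, 0, 0.12, 0.005], [0, 0, 0, 0, 0, 0.12, 0.005]]}}

```text
t: 30.3
position: [0.5821, 0.38, 0.1505]
tcp_rot: [0.999, 0.034, 0.0, -0.0]
contact_force: [-0.0, 0.2, -0.5]
opening: 0.0117
grip_force: 25.0
```

Call:
{"api": "play_rows", "payload": {"increments": [[0, 0, 0, 0, 0, 0.12, 0.005], [0, 0, 0, 0, 0, 0.12, 0.005], [0, 0, 0, 0, 0, 0, 0.005]]}}

```text
t: 30.55
position: [0.5821, 0.38, 0.1504]
tcp_rot: [0.996, -0.085, 0.0, -0.0]
contact_force: [-0.4, 0.1, -1.4]
opening: 0.0116
grip_force: 25.0
```

```bash
python3 to.py .6319 -.0544 .15 -99.45
```

```text
t 30.55 pos [0.5821 0.38   0.1504] open 0.0116 grip 25.0 F [-0.4  0.1 -1.4] j1 [0.51 2.25]
rotvec [-0.0002 -0.0002 -0.0059] shift after turn [1.204e-01 4.203e-01 4.000e-04] shift in present axes [1.229e-01 4.196e-01 4.000e-04]
```

Call:
{"api": "play_rows", "payload": {"increments": [[0.004, 0.015, 0, 0, 0, -0.006, 0.005], [0.009, 0.03, 0, 0, 0, 0, 0.005], [0.009, 0.03, 0, 0, 0, 0, 0.005], [0.009, 0.03, 0, 0, 0, 0, 0.005], [0.009, 0.03, 0, 0, 0, 0, 0.005], [0.009, 0.03, 0, 0, 0, 0, 0.005], [0.009, 0.03, 0, 0, 0, 0, 0.005], [0.009, 0.03, 0, 0, 0, 0, 0.005], [0.009, 0.03, 0, 0, 0, 0, 0.005], [0.009, 0.03, 0, 0, 0, 0, 0.005]]}}

```text
t: 31.38
position: [0.6208, 0.0836, 0.1503]
tcp_rot: [0.997, -0.077, 0.0, -0.0]
contact_force: [1.0, 0.4, 0.0]
opening: 0.0116
grip_force: 25.0
```

Call:
{"api": "play_rows", "payload": {"increments": [[0.009, 0.03, 0, 0, 0, 0, 0.005], [0.009, 0.03, 0, 0, 0, 0, 0.005], [0.009, 0.03, 0, 0, 0, 0, 0.005], [0.005, 0.03, 0, 0, 0, 0, 0.005], [0.003, 0.015, 0, 0, 0, 0, 0.005], [0, 0, 0, 0, 0, 0, 0.005], [0, 0, 0, 0, 0, 0, 0.005], [0, 0, 0, 0, 0, 0, 0.005]]}}

```text
t: 32.05
position: [0.6339, -0.0525, 0.1498]
tcp_rot: [0.997, -0.079, -0.0, -0.0]
contact_force: [-0.4, -1.2, -0.8]
opening: 0.0117
grip_force: 25.0
```

```bash
python3 to.py .6319 -.0544 .057 -99.45;  python3 - <<'E'
from held import *
n="scene"
snap(n,n+"7"); held(n,n+"7",-.08,(.14,.172)); held(n,n+"7",.08,(.055,.075))
E
```

```text
t 32.05 pos [ 0.6339 -0.0525  0.1498] open 0.0117 grip 25.0 F [-0.4 -1.2 -0.8] j1 [-0.16  1.57]
rotvec [-0.0003  0.0001  0.0077] shift after turn [-0.0017  0.0022  0.0928] shift in present axes [-0.0017  0.0023  0.0928]
scene 214 s -0.0876 0.0929 w mid at 0 -0.0797 slope deg 0.58 z 0.1568 z by s [np.float64(0.1577), np.float64(0.1559), np.float64(0.1556)]
scene 152 s -0.0471 0.0921 w mid at 0 0.0805 slope deg -1.77 z 0.0612 z by s [np.float64(0.0607), np.float64(0.0611), np.float64(0.0616)]
```

Call:
{"api": "play_rows", "payload": {"increments": [[-0.002, 0.002, 0.02, 0, 0, 0.007, 0.005], [0, 0, 0.025, 0, 0, 0, 0.005], [0, 0, 0.02, 0, 0, 0, 0.005], [0, 0, 0.015, 0, 0, 0, 0.005], [0, 0, 0.008, 0, 0, 0, 0.005], [0, 0, 0.004, 0, 0, 0, 0.005], [0, 0, 0.001, 0, 0, 0, 0.005], [0, 0, 0, 0, 0, 0, 0.005], [0, 0, 0, 0, 0, 0, 0.005]]}}

```text
t: 32.85
position: [0.6323, -0.0552, 0.0577]
tcp_rot: [0.997, -0.083, 0.001, 0.0]
contact_force: [0.4, -0.0, -0.2]
opening: 0.0118
grip_force: 25.0
```

```bash
python3 to.py .6319 -.0544 .055 -99.45
```

```text
t 32.85 pos [ 0.6323 -0.0552  0.0577] open 0.0118 grip 25.0 F [ 0.4 -0.  -0.2] j1 [-0.16  1.58]
rotvec [ 0.     -0.0016 -0.0009] shift after turn [-0.0006 -0.0007  0.0027] shift in present axes [-0.0006 -0.0007  0.0027]
```

Lower, release, lift, and back away clear of the view.

Call:
{"api": "play_rows", "payload": {"increments": [[-0.001, 0, 0.001, 0, 0, 0, 0.005], [0, 0, 0.001, 0, 0, 0, 0.005], [0, 0, 0, 0, 0, 0, 0.005], [0, 0, 0, 0, 0, 0, 0.015], [0, 0, 0, 0, 0, 0, 0.022], [0, 0, 0, 0, 0, 0, 0.028], [0, 0, 0, 0, 0, 0, 0.028], [0, 0, -0.01, 0, 0, 0, 0.028], [0, 0, -0.03, 0, 0, 0, 0.03], [0, 0, -0.03, 0, 0, 0, 0.04]]}}

```text
t: 33.68
position: [0.63, -0.0551, 0.1251]
tcp_rot: [0.997, -0.083, -0.001, -0.0]
contact_force: [0.1, -0.3, 0.2]
opening: 0.0331
grip_force: 0.0
```

Call:
{"api": "play_rows", "payload": {"increments": [[0, 0, -0.035, 0, 0, 0, 0.04], [0, 0, -0.035, 0, 0, 0, 0.04], [-0.02, 0.02, 0, 0, 0, 0, 0.04], [-0.02, 0.02, 0, 0, 0, 0, 0.04], [-0.02, 0.02, 0, 0, 0, 0, 0.04], [-0.02, 0.02, 0, 0, 0, 0, 0.04], [-0.02, 0.02, 0, 0, 0, 0, 0.04], [-0.02, 0.02, 0, 0, 0, 0, 0.04], [-0.02, 0.02, 0, 0, 0, 0, 0.04], [-0.02, 0.02, 0, 0, 0, 0, 0.04]]}}

```text
t: 34.52
position: [0.4453, -0.1871, 0.1954]
tcp_rot: [0.997, -0.083, 0.0, 0.0]
contact_force: [0.9, -0.0, 0.2]
opening: 0.0401
grip_force: 0.0
```

Call:
{"api": "play_rows", "payload": {"increments": [[-0.01, 0.025, 0, 0, 0, 0, 0.04], [-0.01, 0.025, 0, 0, 0, 0, 0.04], [-0.01, 0.025, 0, 0, 0, 0, 0.04], [0, 0.025, 0, 0, 0, 0, 0.04], [0, 0.025, 0, 0, 0, 0, 0.04], [0, 0.02, 0, 0, 0, 0, 0.04], [0, 0, 0, 0, 0, 0, 0.04], [0, 0, 0, 0, 0, 0, 0.04], [0, 0, 0, 0, 0, 0, 0.04]]}}

```text
t: 35.27
position: [0.3929, -0.324, 0.1949]
tcp_rot: [0.997, -0.083, 0.0, -0.0]
contact_force: [-1.2, -0.8, -0.8]
opening: 0.0401
grip_force: 0.0
```

```bash
python3 - <<'E'
from held import *
for n in("top","scene"):
    im,d=snap(n,n+"8"); P=cloud(n,d)
    for y in(-.08,0,.08): held(n,n+"8",y,(.056,.075),half=.035)
    m=cv2.inRange(cv2.cvtColor(im,cv2.COLOR_RGB2HSV),(5,200,40),(20,255,255))&(((abs(P[...,2]-.05)<.012)&(abs(P[...,0]-.65)<.2)&(abs(P[...,1])<.22))*255).astype(np.uint8)
    v,u=np.nonzero(m); print("lid",cv2.minAreaRect((ray(n,np.c_[u,v],.05)[:,:2]*1000).astype(np.float32)))
    t=(P[...,2]>.084)&(P[...,2]<.1)&(abs(P[...,0]-.37)<.06)&(abs(P[...,1]-.304)<.06); print("tin",P[t].mean(0) if t.any() else 0,t.sum())
im,_=load("scene8"); a=cv2.cvtColor(im[100:350,100:350],cv2.COLOR_RGB2BGR)
im,_=load("top8"); b=cv2.cvtColor(im[100:300,130:430],cv2.COLOR_RGB2BGR)
cv2.imwrite("pics/s8.png",cv2.resize(a,None,fx=2.3,fy=2.3,interpolation=cv2.INTER_CUBIC));cv2.imwrite("pics/t8.png",cv2.resize(b,None,fx=2.5,fy=2.5,interpolation=cv2.INTER_CUBIC))
E
```

```text
top 255 s -0.0989 0.0962 w mid at 0 -0.0826 slope deg -0.09 z 0.0613 z by s [np.float64(0.0618), np.float64(0.0604), np.float64(0.0611)]
top 487 s -0.0938 0.0932 w mid at 0 -0.0006 slope deg 0.08 z 0.0606 z by s [np.float64(0.0627), np.float64(0.0618), np.float64(0.0594)]
top 247 s -0.0909 0.0899 w mid at 0 0.0798 slope deg -0.23 z 0.062 z by s [np.float64(0.0621), np.float64(0.0618), np.float64(0.0615)]
lid ((644.3931274414062, 25.68292236328125), (317.41375732421875, 199.5182342529297), 80.60151672363281)
tin [0.37111912 0.30077243 0.08834349] 218
scene 264 s -0.0895 0.0958 w mid at 0 -0.0813 slope deg 0.02 z 0.0623 z by s [np.float64(0.0629), np.float64(0.0613), np.float64(0.062)]
scene 478 s -0.0924 0.0972 w mid at 0 -0.0015 slope deg 0.34 z 0.0609 z by s [np.float64(0.0642), np.float64(0.0627), np.float64(0.0594)]
scene 236 s -0.0892 0.0892 w mid at 0 0.0791 slope deg -0.41 z 0.0626 z by s [np.float64(0.063), np.float64(0.0621), np.float64(0.0613)]
lid ((647.43896484375, 22.440689086914062), (323.50628662109375, 202.1416015625), 80.50511932373047)
tin [0.37210333 0.3011496  0.08944549] 126
```

View pics/s8.png

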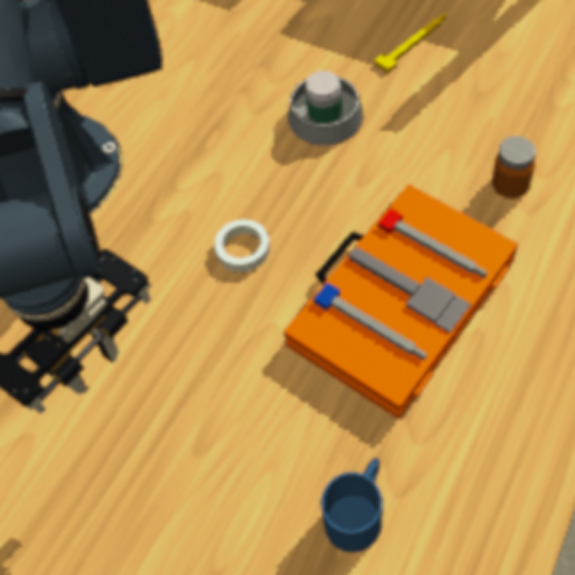

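View pics/t8.png

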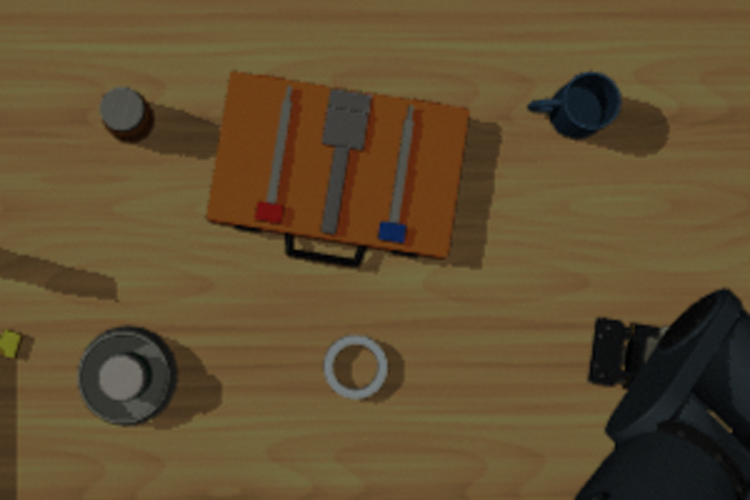

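The pictures show:
- The tin stands in the middle of the bowl at scene crop (323,97).
- On the lid, red is at the left, the scraper in the middle and blue at the right.
- All three are parallel and within about 3 mm of their marks.
- The case has not moved, and the bowl, tape, jar and mug look undisturbed.

I hand the job in.

```bash
python3 -c "
from workcell import arm
print(arm.hand_in())"
```

```text
the job is handed in; nothing more can be done
None
```

I handed the job in at about 35 s: the tin stands in the bowl, and the scraper and both pegs lie on the lid as asked, each within about 3 mm of its mark in the last pictures.

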